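Take the red label roll off its stand

TASK

Swing the keeper arm of the red stand a quarter turn aside, slide the red label roll straight up off its post without dragging or tipping the stand, and set it gently down flat on the steel tray. Leave the keeper open for the next roll, and leave the blue stand with its keeper and roll, and the yellow roll on the tray, as they are.

Things in the scene. Friction and masses are not known exactly. Their poses are not given: they have to be found in the camera images.
- red_stand: Loose 1 kg stand with red knob and roll; can drag or tip. Origin: underside of its base plate, under the axis of its steel post; z up, x towards the hinge pillar (16 mm dia, at x = 60 mm). Plate x -50 to 85, y -45 to 45 mm, 8 mm thick; black boss under the roll 48 mm dia, top at 28 mm; post 20 mm dia, bevelled tip at 73 mm
- red_roll: Label roll (56 mm outside diameter, 26 mm bore, 30 mm high, about 60 g, rigid), red, cardboard core. Origin: on its axis at its underside; z along its axis (up). Starts seated on the red stand's boss, post through its bore, top 15 mm below the post tip
- red_post_tip (a point): Top of the red stand's post, on its axis, 73 mm above the counter
- red_keeper (a joint): Steel keeper arm of the red stand, turning about its hinge pillar; rad, 0 = across over the post tip (along the stand's -x), grows counter-clockwise from above, 1.57 = a quarter turn aside, stop at 2.2. Arm 14 mm wide, from 79 to 85 mm above the counter; stays where left (friction 0.04 N m). May start partly turned (up to 0.3), still over the roll
- red_knob (a point): The centre of the upright round red knob on the keeper arm's free end, 14 mm in diameter, standing from 85 to 111 mm above the counter (this point at 98 mm), 105 mm from the hinge axis; it does not turn on the arm
- red_hinge (a point): Point on the keeper's hinge axis of the red stand, 82 mm above the counter
- blue_stand: Second stand, exactly like the red one in form and origin, with the blue knob and the blue roll; not to be touched
- blue_roll: Label roll (56 mm outside diameter, 26 mm bore, 30 mm high, about 60 g, rigid), blue, cardboard core. Origin: on its axis at its underside; z along its axis (up). On the blue stand; to be left there
- blue_knob (a point): The centre of the upright round blue knob on the keeper arm's free end, 14 mm in diameter, standing from 85 to 111 mm above the counter (this point at 98 mm), 105 mm from the hinge axis; it does not turn on the arm; to be left alone
- tray: Shallow steel tray, fixed, 180 mm (its x) by 280 mm (its y), floor 4 mm thick, walls 4 mm thick and 16 mm high over all. Origin: centre of its underside, z up
- tray_free (a point): Centre of the free half of the tray, on its floor (4 mm above the counter), at +70 mm along the tray's y
- yellow_roll: Label roll (56 mm outside diameter, 26 mm bore, 30 mm high, about 60 g, rigid), yellow, cardboard core. Origin: on its axis at its underside; z along its axis (up). Lies flat on the tray near its -y end; to be left there
Things that resemble listed ones, but are neither listed nor needed, are in the scene too. What is shaped like the red_roll but turquoise is not meant. What is shaped like the red_stand but turquoise is not meant.

How it is judged:
By the outcome, as a careful person would: the job done as asked, in the order asked, and still so for the second after the job is handed in, with the robot touching nothing.
It also fails if it takes over 64 s, if anything falls off the work surface, if the arm or the gripper's body presses on something with over 40 N, if the wrist force passes 120 N, or if a joint passes its speed limit or range.

ROBOT

A 7-joint arm with a two-finger parallel gripper is mounted at the origin on the work surface. World frame = base frame: x ahead of the robot, y to its left, z up, the work surface at z = 0. Lengths are in m, angles in rad, forces in N, time in s.
With the tool pointing down it reaches from about 0.4 to 0.85 m from the base axis. Payload 10.4 kg.
Tool frame: the origin (TCP) lies on the centre line of the jaws, within the pads' length; the fingertips stand 14 mm ahead of it and the grasp point (between the pads) lies 5 mm behind it (manip.tip_reach is the distance from the TCP to the fingertips, in m); z points along the fingers, y is the line along which they close (so a half turn about z gives the same grasp; the last joint's range is limited). The gripper opens to 85 mm and grips with 20 to 120 N. Pads are 22 mm wide; open, the fingers measure 114 mm over their backs; the gripper's body (76 mm by 85 mm) begins 54 mm behind the grasp point. The pads swing forward as they close: fully open they stand 13 mm farther back than shut.
Start: joints at [1.185, 0.332, -0.065, 1.46, 0.022, 1.35, -0.088], TCP at [0.222, -0.584, 0.245] pointing down, gripper open.
Joint ranges: [-2.6, 2.6], [-0.5, 2.12], [-1.47, 1.34], [0.16, 2.42], [-1.27, 4.41], [0.06, 2.06], [-2.6, 2.6]. Speed limits (rad/s): [2.22, 2.22, 2.79, 2.79, 3.14, 3.14, 3.14].

INTERFACE

Orientations are given as a unit quaternion [x, y, z, w].
In Python, from workcell import manip gives the robot as it stands.
- The arm moves only by the shell command python3 -m pendant 'ROWS' [FORCE]. ROWS is JSON, a list of rows, each a list of 7 numbers: the shift along the tool's x, y, z in units of 50 mm (1.0 is 50 mm), then the turn, a rotation vector about the tool's x, y, z in units of 8 degrees (1.0 is 8 degrees), then the opening, from -1 (shut) to 1 (fully open), so that 0 is half open. In form: [[dx, dy, dz, ax, ay, az, jaw], ...]. A call has exactly 10 rows; each row is the pose to reach, as a shift and turn from the pose commanded when the call began, along the tool's axes at that moment; what a row does not reach only later rows make up. A row lasts 1/8 s, in which the tool goes at most 62.5 mm and 10.7 degrees, less where a joint would pass 70% of its speed; a pose out of reach is approached as far as the arm can. A call with a gripper value outside its range is refused whole. The fingers move at their own pace and stop on an object; FORCE is the grip in N (left out, the last holds). Time passes only in rows, so rows that repeat a pose let the fingers close, or fill a call up. It gives the time, the measured TCP pose, the force, the opening and the grip force at its end, in the units of the state.
- manip.get_obs(): the state, without advancing time (a new reading comes with each control period).
- manip.camera(name): name is "scene" or "top" or "wrist"; returns (picture, depth): 400x640x3 uint8, red, green, blue; 400x640 float32, m along the optical axis (not along the pixel's ray), 0 where there is no reading.
- manip.get_calibration(name): a dict with "fx", "fy", "cx", "cy" (pixels), "xyz" and "orientation" of the camera in the world. Camera axes: x right, y up, looking along -z (the intrinsics and any distortion apply to the point x, -y, -z); pixel columns grow to the right and rows downward; lengths in m; the calibration is good to about 2 mm. The wrist camera is an equidistant fisheye: a pixel r from the principal point sees the ray r / f radians off the axis. A picture is of the moment at which its call begins: read the wrist's pose just before it. get_calibration takes no time and is no camera call; for the wrist camera it gives the pose at the moment of the call.
- manip.hand_in(): hands the job in; it is judged then, once.
Trained networks look in the newest picture that a camera, given by its name, has taken for a name from the list of things; names that differ only in an ending like _2 or _b are one class to them, and where a whole thing is asked for, a point or a joint stands for the part that bears it (a point fixed in the world has none). Each returns a list of dicts, best first, with "p" (0 to 1); they miss things now and then, are a little off and sometimes report something else, mostly with a low value. They report only what shows in the picture. A call takes as long as a camera call. They do not tell look-alikes from the thing itself.
- manip.find_in(thing, camera): "box" ([left, top, right, bottom] in pixels, round what is visible of it).
- manip.trace(thing, camera): "pixels" (400x640 bool, what is visible of it) and "box" ([left, top, right, bottom] in pixels, round what is visible of it).
- manip.tip_of(thing, camera): "pixel" ([column, row] in pixels: a listed point, or the origin of a listed thing).
The state is a dict: "clock": time; "joint_pos": joint angles; "joint_velocities": joint speeds; "tau": joint torques, N m; "position": TCP position; "ee_rot": TCP orientation; "ft_force": force on the tool from outside, world axes, zero at the start; "torque": the same for the moment, N m; "grip_width": opening from 0.0 (shut) to 1.0 (fully open); "grasp_force": force on a finger pad.
Only numpy, scipy, OpenCV 4.12 (cv2) and the standard library are available. Lean on these libraries where they do the work, as an engineer would, in place of code of your own. Each camera call takes 0.05 s, during which the arm holds its last target. There are 200 camera calls.

## Working session

There is one attempt and no reset: what is moved stays moved. The work goes in short steps, Python scripts to look and compute and a shell command to move; the robot and the scene stay as the last step left them, time stands still between calls to the robot, and variables do not carry over. Pictures are saved under pics/ and viewed, at most 10 in all, crops included, and the job is handed in when it is done.

```bash
mkdir -p pics; ls; python3 - <<'E'
from workcell import manip
import cv2
o=manip.get_obs(); print({k:o[k] for k in('clock','position','ee_rot','ft_force','grip_width')})
for c in('top','scene'):
    im,d=manip.camera(c); cv2.imwrite(f'pics/{c}0.png',im[:,:,::-1]); print(c,manip.get_calibration(c))
    for t in('red_knob','red_hinge','red_post_tip','red_roll','tray_free','yellow_roll','blue_knob','tray'):
        print(t,[(round(r['p'],2),[round(float(x)) for x in r['pixel']]) for r in manip.tip_of(t,c)][:4])
E
```

```text
pics
{'clock': 0.0, 'position': array([ 0.22168589, -0.58398308,  0.24449079]), 'ee_rot': array([ 9.83587817e-01,  1.80428585e-01, -1.61499065e-04, -7.11556306e-04]), 'ft_force': array([ 1.00009317, -0.71602621,  0.157133  ]), 'grip_width': 1.0028746483043447}
top {'fx': 361.5818664762065, 'fy': 361.5818664762065, 'cx': 325.1030859431193, 'cy': 197.04667961683137, 'xyz': array([0.44163628, 0.01399204, 0.90108016]), 'orientation': array([ 0.06075994, -0.06046918, -0.69426449,  0.71459676])}
red_knob [(0.8, [206, 164]), (0.75, [207, 249])]
red_hinge [(0.65, [184, 126]), (0.62, [214, 204])]
red_post_tip [(0.59, [209, 228]), (0.56, [196, 151])]
red_roll [(0.7, [170, 227]), (0.63, [216, 232]), (0.61, [458, 205])]
tray_free [(0.72, [300, 222]), (0.47, [476, 220]), (0.31, [359, 240])]
yellow_roll [(0.71, [362, 240])]
blue_knob [(0.86, [478, 218])]
tray [(0.79, [324, 228])]
scene {'fx': 444.024552264366, 'fy': 444.024552264366, 'cx': 324.92680711712705, 'cy': 203.21283042136128, 'xyz': array([ 1.51567911, -0.20542892,  0.89579408]), 'orientation': array([0.33229073, 0.27101632, 0.56797087, 0.70252553])}
red_knob [(0.51, [405, 172]), (0.49, [441, 212])]
red_hinge [(0.82, [470, 231]), (0.66, [416, 197])]
red_post_tip [(0.71, [450, 226]), (0.6, [411, 184])]
red_roll [(0.8, [446, 204]), (0.59, [411, 196])]
tray_free [(0.73, [349, 219]), (0.64, [302, 215])]
yellow_roll [(0.74, [298, 219])]
blue_knob [(0.66, [210, 214])]
tray [(0.64, [327, 222])]
```

View pics/top0.png

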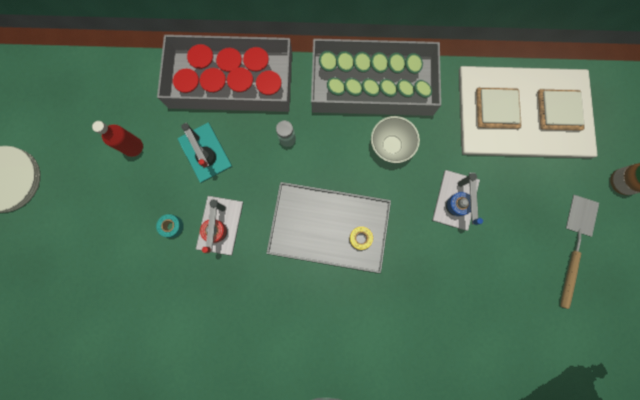

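View pics/scene0.png

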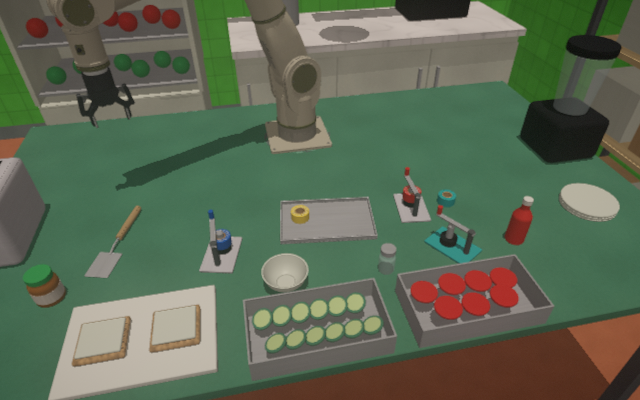

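The red stand is at about (219,225) in the top view, with its hinge near (216,205) and knob near (207,249). The turquoise stand near (205,152) is the decoy. The tray's free half is around (300,222).

```bash
cat > h.py <<'E'
import numpy as np
from scipy.spatial.transform import Rotation as R
from workcell import manip
def ray(c,px,cal=None):
    k=cal or manip.get_calibration(c); u=(px[0]-k['cx'])/k['fx']; v=(px[1]-k['cy'])/k['fy']
    if c=='wrist':
        r=np.hypot(u,v); s=np.sin(r)/r if r>1e-9 else 1; d=np.array([u*s,-v*s,-np.cos(r)])
    else: d=np.array([u,-v,-1.])
    return k['xyz'],R.from_quat(k['orientation']).apply(d)
def onz(c,px,z,cal=None):
    p,d=ray(c,px,cal); return p+d*(z-p[2])/d[2]
E
python3 - <<'E'
from h import *
np.set_printoptions(precision=4,suppress=True)
for c in('top','scene'):
    im,d=manip.camera(c); 
    for t,z in(('red_knob',.098),('red_hinge',.082),('red_post_tip',.073),('red_roll',.028),('red_stand',0),('tray_free',.004),('yellow_roll',.004),('tray',0)):
        for r in manip.tip_of(t,c)[:3]: print(c,t,round(r['p'],2),np.round(r['pixel'],1),onz(c,r['pixel'],z))
    hsv=__import__('cv2').cvtColor(im,41-1+0) if 0 else None
    rr=manip.trace('red_keeper',c)
    for q in rr[:3]: 
        ys,xs=np.where(q['pixels']); print(c,'keeper',q['p'],q['box'],len(xs))
E
```

```text
top red_knob 0.75 [203. 249.] [0.4572 0.2813 0.098 ]
top red_knob 0.67 [204.1 163. ] [0.6519 0.2956 0.098 ]
top red_hinge 0.95 [186.5 125.1] [0.7477 0.351  0.082 ]
top red_hinge 0.55 [211.6 202.5] [0.5634 0.276  0.082 ]
top red_post_tip 0.77 [208.3 230.1] [0.5007 0.2812 0.073 ]
top red_post_tip 0.75 [197.2 151.1] [0.6871 0.3232 0.073 ]
top red_post_tip 0.21 [220.8 230.7] [0.5002 0.2525 0.073 ]
top red_roll 0.89 [216.9 231.1] [0.5022 0.2748 0.028 ]
top red_roll 0.88 [170.1 226. ] [0.5112 0.3887 0.028 ]
top red_stand 0.95 [205.6 155.9] [0.6965 0.3277 0.    ]
top red_stand 0.83 [217.5 231.7] [0.5026 0.2815 0.    ]
top tray_free 0.64 [300.4 223. ] [0.5299 0.0761 0.004 ]
top yellow_roll 0.92 [359.5 239.6] [ 0.493  -0.0713  0.004 ]
top tray 0.64 [327.6 229.8] [0.5153 0.008  0.    ]
top keeper 0.95 [202.9, 203.6, 220.2, 254.2] 405
top keeper 0.83 [181.6, 122.3, 211.6, 169.9] 342
scene red_knob 0.62 [405.8 172.7] [0.4657 0.2713 0.098 ]
scene red_knob 0.58 [440.  211.7] [0.6629 0.2993 0.098 ]
scene red_hinge 0.68 [470.9 233. ] [0.7457 0.3546 0.082 ]
scene red_hinge 0.62 [416.5 195.7] [0.5627 0.2712 0.082 ]
scene red_post_tip 0.72 [407.4 185.7] [0.4993 0.2672 0.073 ]
scene red_post_tip 0.64 [452.7 226.1] [0.7009 0.3245 0.073 ]
scene red_post_tip 0.35 [412.  195.7] [0.5493 0.2633 0.073 ]
scene red_roll 0.7 [445.6 202. ] [0.5483 0.3793 0.028 ]
scene red_roll 0.66 [409.7 197.9] [0.5055 0.278  0.028 ]
scene red_stand 0.88 [448.4 241.2] [0.6864 0.3319 0.    ]
scene red_stand 0.81 [405.6 205.9] [ 0.5086  0.2666 -0.    ]
scene tray_free 0.56 [348.5 219. ] [0.5357 0.0732 0.004 ]
scene yellow_roll 0.53 [301.4 219.1] [ 0.5058 -0.067   0.004 ]
scene tray 0.65 [324.8 221.5] [0.5272 0.0012 0.    ]
scene tray 0.5 [300.5 215.8] [ 0.4855 -0.0665  0.    ]
scene keeper 0.73 [434.3, 206.0, 475.5, 237.1] 231
scene keeper 0.72 [405.0, 170.4, 421.3, 199.8] 170
scene keeper 0.19 [199.1, 209.8, 242.7, 275.1] 1297
```

```bash
cat >> h.py <<'E'
def plan(*targets,start=None):
    """targets: (x,y,z,yaw_deg of tool x, tool down) -> row units from the present pose"""
    o=manip.get_obs(); p=o['position']; q=R.from_quat(o['ee_rot'])
    print('clock',round(o['clock'],2),'tcp',np.round(p,4),'yaw',np.round(np.degrees(np.arctan2(*q.apply([1,0,0])[1::-1])),2),'w',round(float(o['grip_width']),3),'f',np.round(o['ft_force'],1))
    for t in targets:
        w=np.radians(t[3]); q2=R.from_matrix(np.array([[np.cos(w),np.sin(w),0],[np.sin(w),-np.cos(w),0],[0,0,-1]]))
        print(t,'->',np.round(q.inv().apply(np.array(t[:3])-p)/.05,2),np.round(np.degrees((q.inv()*q2).as_rotvec())/8,2))
E
python3 -c "
from h import *
plan((.45,-.3,.3,-4),(.45,.2,.3,-4))"
```

```text
clock 1.9 tcp [ 0.2218 -0.5843  0.2453] yaw 20.79 w 0.999 f [-0.9 -0.7 -0.2]
(0.45, -0.3, 0.3, -4) -> [ 6.28 -3.7  -1.09] [ 0.  -0.   3.1]
(0.45, 0.2, 0.3, -4) -> [  9.83 -13.05  -1.09] [ 0.  -0.   3.1]
```

```bash
python3 -m pendant '[[1,-0.6,-0.2,0,0,0.3,-1],[2,-1.2,-0.5,0,0,0.6,-1],[3,-1.8,-0.8,0,0,1,-1],[4,-2.4,-1,0,0,1.4,-1],[5,-3,-1,0,0,1.8,-1],[6,-3.6,-1,0,0,2.2,-1],[6.6,-4.5,-1,0,0,2.6,-1],[7,-5.5,-1,0,0,3.1,-1],[7.4,-6.5,-1,0,0,3.1,-1],[7.8,-7.6,-1,0,0,3.1,-1]]'; python3 -c "
from h import *
plan((.45,.2,.3,-4))"
```

```text
clock: 3.15
position: [0.4514, -0.0891, 0.2954]
ee_rot: [0.999, -0.035, 0.0, 0.0]
ft_force: [0.8, 0.2, -0.4]
grip_width: -0.004
grasp_force: 0.0
clock 3.15 tcp [ 0.4514 -0.0891  0.2954] yaw -4.04 w -0.004 f [ 0.8  0.2 -0.4]
(0.45, 0.2, 0.3, -4) -> [-0.44 -5.77 -0.09] [ 0. -0. -0.]
```

```bash
python3 -m pendant '[[-0.1,-1,0,0,0,0,-1],[-0.2,-2,0,0,0,0,-1],[-0.3,-3,0,0,0,0,-1],[-0.4,-4,0,0,0,0,-1],[-0.4,-5,0,0,0,0,-1],[-0.4,-5.8,0,0,0,0,-1],[-0.4,-5.8,0,0,0,0,-1],[-0.4,-5.8,0,0,0,0,-1],[-0.4,-5.8,0,0,0,0,-1],[-0.4,-5.8,0,0,0,0,-1]]'; python3 - <<'E'
from h import *
import cv2
np.set_printoptions(precision=4,suppress=True)
plan()
cal=manip.get_calibration('wrist'); im,d=manip.camera('wrist'); cv2.imwrite('pics/wrist1.png',im[:,:,::-1]); print(cal)
for t,z in(('red_knob',.098),('red_hinge',.082),('red_post_tip',.073),('red_roll',.028),('red_stand',0),('tray_free',.004),('tray',0)):
    for r in manip.tip_of(t,'wrist')[:3]: print(t,round(r['p'],2),np.round(r['pixel'],1),onz('wrist',r['pixel'],z,cal))
E
```

```text
clock: 4.4
position: [0.4522, 0.1991, 0.2954]
ee_rot: [0.999, -0.036, 0.0, 0.0]
ft_force: [0.6, 0.4, -0.7]
grip_width: 0.001
grasp_force: 0.0
clock 4.4 tcp [0.4522 0.1991 0.2954] yaw -4.11 w 0.001 f [ 0.6  0.4 -0.7]
{'fx': 309.70691628693146, 'fy': 309.70691628693146, 'cx': 319.4996786711804, 'cy': 202.34715953126414, 'xyz': array([0.5344, 0.1932, 0.4236]), 'orientation': array([ 0.1103, -0.1177,  0.7225, -0.6723])}
red_knob 0.75 [252.7 180.4] [0.456  0.2723 0.098 ]
red_knob 0.64 [212.1   6.5] [0.6548 0.2998 0.098 ]
red_hinge 0.79 [246.3  83.2] [0.5633 0.2713 0.082 ]
red_hinge 0.37 [250.2 132.2] [0.5079 0.2723 0.082 ]
red_post_tip 0.87 [244.3 134.7] [0.5051 0.2817 0.073 ]
red_post_tip 0.26 [250.4 178.7] [0.4523 0.2809 0.073 ]
red_roll 0.95 [249.9 133.6] [0.5019 0.2854 0.028 ]
red_roll 0.9 [181.8 134.2] [0.5128 0.382  0.028 ]
red_stand 0.95 [261.  129.9] [0.5032 0.2757 0.    ]
red_stand 0.82 [217.8   4.4] [0.6925 0.3233 0.    ]
tray_free 0.65 [404.5 102.1] [0.5293 0.0769 0.004 ]
tray_free 0.52 [245.6  86.1] [0.566  0.2904 0.004 ]
tray_free 0.39 [450.5 106.9] [0.5226 0.0078 0.004 ]
tray 0.88 [449.6 104.6] [0.5258 0.0074 0.    ]
```

View pics/wrist1.png

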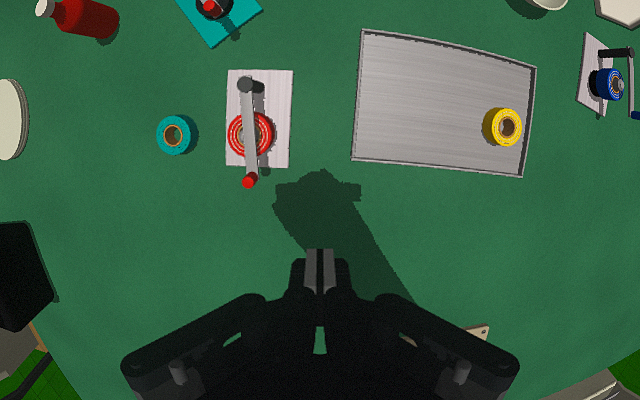

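The wrist view shows the red stand's plate with corners near (228,70), (293,70), (289,167) and (225,167). The hinge is at (246,84), the knob at (249,182) and the roll at (251,134).

```bash
cat > look.py <<'E'
from h import *
import cv2
np.set_printoptions(precision=4,suppress=True)
def quad(c,im,cal,centre,z,lo=(0,0,110),hi=(180,70,255),win=90,bl=None):
    pass
def stand(name):
    cal=manip.get_calibration('wrist'); im,d=manip.camera('wrist'); cv2.imwrite(f'pics/{name}.png',im[:,:,::-1])
    hsv=cv2.cvtColor(im,cv2.COLOR_RGB2HSV)
    return cal,im,hsv,d
def pts_world(mask,z,cal):
    ys,xs=np.where(mask); return np.array([onz('wrist',(x,y),z,cal)[:2] for x,y in zip(xs,ys)])
E
python3 - <<'E'
from look import *
cal,im,hsv,d=stand('w2')
box=np.zeros(im.shape[:2],bool); box[60:195,215:305]=1
# anything not green within the window -> plate hull incl. things on it; use light plate pixels
plate=box&(hsv[...,1]<45)&(hsv[...,2]>150)
P=pts_world(plate,.008,cal); 
r=cv2.minAreaRect((P*1000).astype(np.float32)); print('plate rect',r, 'expect 135x90')
red=box&((hsv[...,0]<8)|(hsv[...,0]>172))&(hsv[...,1]>150)&(hsv[...,2]>80)
n,l,st,ce=cv2.connectedComponentsWithStats(red.astype(np.uint8))
for i in range(1,n):
    if st[i,4]>15: print(st[i],ce[i],'z111',onz('wrist',ce[i],.111,cal),'z58',onz('wrist',ce[i],.058,cal))
roll=red.copy(); roll[165:]=0
Q=pts_world(roll,.058,cal)*1000; print('circle',cv2.minEnclosingCircle(Q.astype(np.float32)))
kn=red.copy(); kn[:165]=0
Q=pts_world(kn,.105,cal)*1000; print('knob',Q.min(0),Q.max(0),Q.mean(0))
for c in((228,70),(293,70),(289,167),(225,167)): print(onz('wrist',c,.008,cal))
E
```

```text
plate rect ((515.4309692382812, 278.7134094238281), (88.86067962646484, 143.6625213623047), 82.09535217285156) expect 135x90
[255 111  20  44 393] [264.5929 131.0483] z111 [0.5095 0.2515 0.111 ] z58 [0.5053 0.2612 0.058 ]
[228 114  17  43 295] [235.7254 135.1627] z111 [0.5084 0.2823 0.111 ] z58 [0.504  0.2972 0.058 ]
[243 172  15  16 168] [249.6964 179.4524] z111 [0.4601 0.2732 0.111 ] z58 [0.4475 0.2866 0.058 ]
circle ((503.9731140136719, 278.14813232421875), 29.15030860900879)
knob [450.1722 265.8466] [466.8532 282.858 ] [458.6717 274.6923]
[0.5909 0.3132 0.008 ]
[0.5799 0.2254 0.008 ]
[0.4489 0.2418 0.008 ]
[0.4568 0.333  0.008 ]
```

```bash
python3 -c "
from h import *
print(np.round(manip.get_obs()['joint_pos'],2))
plan((.4585,.2745,.16,-2),(.4585,.2745,.105,-2))"
```

```text
[ 0.27  0.07 -0.8   1.68  0.05  1.41 -2.18]
clock 4.85 tcp [0.4519 0.2    0.2953] yaw -4.01 w -0.001 f [-0.2 -0.2  0.7]
(0.4585, 0.2745, 0.16, -2) -> [ 0.03 -1.5   2.71] [ 0.   -0.   -0.25]
(0.4585, 0.2745, 0.105, -2) -> [ 0.03 -1.5   3.81] [ 0.   -0.   -0.25]
```

```bash
python3 -m pendant '[[0,-0.6,0.6,0,0,0,-0.3],[0,-1.2,1.2,0,0,-0.2,-0.3],[0.03,-1.5,1.9,0,0,-0.25,-0.3],[0.03,-1.5,2.4,0,0,-0.25,-0.3],[0.03,-1.5,2.6,0,0,-0.25,-0.3],[0.03,-1.5,2.6,0,0,-0.25,-0.3],[0.03,-1.5,2.6,0,0,-0.25,-0.3],[0.03,-1.5,2.6,0,0,-0.25,-0.3],[0.03,-1.5,2.6,0,0,-0.25,-0.3],[0.03,-1.5,2.6,0,0,-0.25,-0.3]]'; python3 - <<'E'
from look import *
plan((.4585,.2745,.105,-2))
cal,im,hsv,d=stand('w3')
for t,z in(('red_knob',.098),('red_hinge',.082)):
    for r in manip.tip_of(t,'wrist')[:2]: print(t,round(r['p'],2),np.round(r['pixel'],1),onz('wrist',r['pixel'],z,cal))
red=((hsv[...,0]<8)|(hsv[...,0]>172))&(hsv[...,1]>150)&(hsv[...,2]>80)
n,l,st,ce=cv2.connectedComponentsWithStats(red.astype(np.uint8))
for i in range(1,n):
    if st[i,4]>40: print(st[i],ce[i],'z105',onz('wrist',ce[i],.105,cal))
E
```

```text
clock: 6.1
position: [0.4588, 0.2747, 0.1655]
ee_rot: [1.0, -0.018, 0.0, 0.0]
ft_force: [0.5, 0.2, -0.3]
grip_width: 0.351
grasp_force: 0.0
clock 6.1 tcp [0.4588 0.2747 0.1655] yaw -2.02 w 0.351 f [ 0.5  0.2 -0.3]
(0.4585, 0.2745, 0.105, -2) -> [-0.01  0.    1.21] [ 0. -0. -0.]
red_knob 0.85 [318.8 226.3] [0.4582 0.275  0.098 ]
red_knob 0.16 [318.   72.3] [0.56   0.2718 0.098 ]
[275 116  33  70 477] [287.717  149.0168] z105 [0.5131 0.2921 0.105 ]
[328 122  17  59 324] [337.1142 149.8302] z105 [0.5115 0.2618 0.105 ]
[282 125  26  55 290] [291.7759 151.4276] z105 [0.5115 0.2897 0.105 ]
[287 130  21  45 161] [295.0373 152.4907] z105 [0.5108 0.2877 0.105 ]
[328 132  11  41 168] [333.0476 151.506 ] z105 [0.5105 0.2643 0.105 ]
[328 140   4  25  54] [329.5926 152.2037] z105 [0.5101 0.2665 0.105 ]
[308 213  20  31 507] [317.7653 228.1696] z105 [0.4598 0.2756 0.105 ]
```

View pics/w3.png

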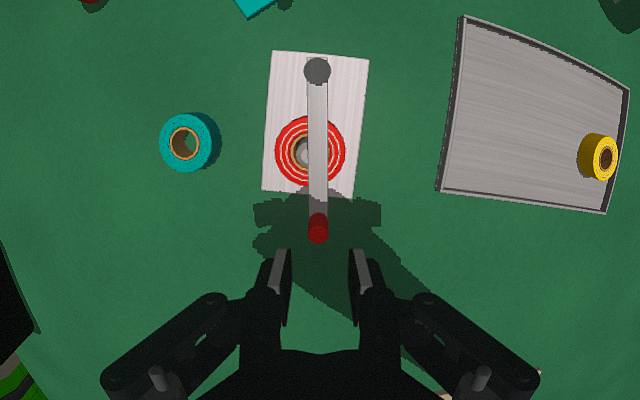

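The knob, at (318,228), is centred between the open jaws. The hinge is at (317,70). I'll descend and swing.

```bash
python3 -m pendant '[[0,0,0.3,0,0,0,-0.3],[0,0,0.6,0,0,0,-0.3],[0,0,0.9,0,0,0,-0.3],[0,0,1.1,0,0,0,-0.3],[0,0,1.2,0,0,0,-0.3],[0,0,1.2,0,0,0,-0.3],[0,0,1.2,0,0,0,-0.3],[0,0,1.2,0,0,0,-0.3],[0,0,1.2,0,0,0,-0.3],[0,0,1.2,0,0,0,-0.3]]'; python3 -c "
from h import *
h=np.array([.5627,.2713])
T=[178+a for a in (5,10,15,20,25,30,35,40,45,50)]
plan(*[(*(h+.105*np.array([np.cos(np.radians(t)),np.sin(np.radians(t))])),.105,t-180) for t in T])"
```

```text
clock: 7.5
position: [0.4588, 0.2747, 0.1054]
ee_rot: [1.0, -0.018, 0.0, 0.0]
ft_force: [-0.7, -0.2, 0.1]
grip_width: 0.352
grasp_force: 0.0
clock 7.5 tcp [0.4588 0.2747 0.1054] yaw -2.01 w 0.352 f [-0.7 -0.2  0.1]
(np.float64(0.4578438988507697), np.float64(0.2658047245944909), 0.105, 3) -> [-0.01  0.18  0.01] [ 0.   -0.   -0.63]
(np.float64(0.4587218527821351), np.float64(0.2566868243991931), 0.105, 8) -> [0.01 0.36 0.01] [ 0.   -0.   -1.25]
(np.float64(0.46039114319755026), np.float64(0.24768013929389415), 0.105, 13) -> [0.05 0.54 0.01] [ 0.   -0.   -1.88]
(np.float64(0.46283906578900885), np.float64(0.23885321559063052), 0.105, 18) -> [0.11 0.71 0.01] [ 0.  -0.  -2.5]
(np.float64(0.46604699038749375), np.float64(0.23027323150862627), 0.105, 23) -> [0.18 0.88 0.01] [ 0.   -0.   -3.13]
(np.float64(0.4699905027498127), np.float64(0.22200548590748145), 0.105, 28) -> [0.26 1.05 0.01] [ 0.   -0.   -3.75]
(np.float64(0.47463959036573045), np.float64(0.21411290132342214), 0.105, 33) -> [0.36 1.2  0.01] [ 0.   -0.   -4.38]
(np.float64(0.4799588708712942), np.float64(0.20665554509080586), 0.105, 38) -> [0.47 1.35 0.01] [ 0. -0. -5.]
(np.float64(0.4859078613299871), np.float64(0.19969017219343765), 0.105, 43) -> [0.6  1.48 0.01] [ 0.   -0.   -5.63]
(np.float64(0.49244128633231987), np.float64(0.1932697933248736), 0.105, 48) -> [0.73 1.6  0.01] [ 0.   -0.   -6.25]
```

```bash
python3 -m pendant '[[0,0.18,0,0,0,-0.63,-0.3],[0.01,0.36,0,0,0,-1.25,-0.3],[0.05,0.54,0,0,0,-1.88,-0.3],[0.11,0.71,0,0,0,-2.5,-0.3],[0.18,0.88,0,0,0,-3.13,-0.3],[0.26,1.05,0,0,0,-3.75,-0.3],[0.36,1.2,0,0,0,-4.38,-0.3],[0.47,1.35,0,0,0,-5,-0.3],[0.6,1.48,0,0,0,-5.63,-0.3],[0.73,1.6,0,0,0,-6.25,-0.3]]'; python3 - <<'E'
from look import *
cal,im,hsv,d=stand('w4')
for t,z in(('red_knob',.098),('red_hinge',.082),('red_roll',.028)):
    for r in manip.tip_of(t,'wrist')[:2]: print(t,round(r['p'],2),np.round(r['pixel'],1),onz('wrist',r['pixel'],z,cal))
h=np.array([.5627,.2713])
T=(233,238,243,248,253,258,263,268)
plan(*[(*(h+.105*np.array([np.cos(np.radians(t)),np.sin(np.radians(t))])),.105,t-180) for t in T])
E
```

```text
clock: 8.75
position: [0.4925, 0.1933, 0.1054]
ee_rot: [0.913, 0.408, 0.0, 0.0]
ft_force: [0.8, 0.0, 0.2]
grip_width: 0.349
grasp_force: 0.2
red_knob 0.97 [304.8 267. ] [0.4888 0.1995 0.098 ]
red_hinge 0.85 [316.2  51.6] [0.5632 0.2736 0.082 ]
red_roll 0.65 [166.4  10.9] [0.5163 0.3813 0.028 ]
red_roll 0.61 [241.1 118.8] [0.5019 0.2817 0.028 ]
clock 8.95 tcp [0.4922 0.1936 0.1053] yaw 47.86 w 0.345 f [-0.9  1.1  0.1]
(np.float64(0.4995094225690349), np.float64(0.18744327144503425), 0.105, 53) -> [0.01 0.19 0.01] [-0.   -0.   -0.64]
(np.float64(0.5070584772555135), np.float64(0.18225494990357527), 0.105, 58) -> [0.03 0.37 0.01] [-0.   -0.   -1.27]
(np.float64(0.5150309975273476), np.float64(0.17774431496022136), 0.105, 63) -> [0.07 0.55 0.01] [-0.   -0.   -1.89]
(np.float64(0.5233663076913292), np.float64(0.1739456952704873), 0.105, 68) -> [0.13 0.73 0.01] [-0.   -0.   -2.52]
(np.float64(0.5320009710041126), np.float64(0.17088800062388126), 0.105, 73) -> [0.2  0.9  0.01] [-0.   -0.   -3.14]
(np.float64(0.5408692724641352), np.float64(0.1685945019229504), 0.105, 78) -> [0.28 1.06 0.01] [-0.   -0.   -3.77]
(np.float64(0.5499037189424595), np.float64(0.16708265407766115), 0.105, 83) -> [0.38 1.21 0.01] [-0.   -0.   -4.39]
(np.float64(0.5590355528462374), np.float64(0.16636396316299495), 0.105, 88) -> [0.49 1.36 0.01] [-0.   -0.   -5.02]
```

```bash
python3 -m pendant '[[0.01,0.19,0,0,0,-0.64,-0.3],[0.03,0.37,0,0,0,-1.27,-0.3],[0.07,0.55,0,0,0,-1.89,-0.3],[0.13,0.73,0,0,0,-2.52,-0.3],[0.2,0.9,0,0,0,-3.14,-0.3],[0.28,1.06,0,0,0,-3.77,-0.3],[0.38,1.21,0,0,0,-4.39,-0.3],[0.49,1.36,0,0,0,-5.02,-0.3],[0.49,1.36,0,0,0,-5.02,-0.3],[0.45,1.27,0,0,0,-5.02,-0.3]]'; python3 - <<'E'
from look import *
cal,im,hsv,d=stand('w5')
for t,z in(('red_knob',.098),('red_hinge',.082),('red_roll',.028)):
    for r in manip.tip_of(t,'wrist')[:2]: print(t,round(r['p'],2),np.round(r['pixel'],1),onz('wrist',r['pixel'],z,cal))
plan((.47,.20,.24,172))
E
```

```text
clock: 10.2
position: [0.554, 0.1681, 0.1052]
ee_rot: [0.719, 0.695, -0.0, -0.0]
ft_force: [0.1, -0.1, -0.7]
grip_width: 0.349
grasp_force: 0.0
red_knob 0.9 [512.8  11.1] [0.6545 0.3002 0.098 ]
red_knob 0.63 [315.7 270.6] [0.5527 0.1678 0.098 ]
red_hinge 0.8 [327.   53.9] [0.5619 0.2732 0.082 ]
red_roll 0.58 [235.   61.9] [0.5026 0.2806 0.028 ]
clock 10.4 tcp [0.5542 0.1679 0.1055] yaw 88.13 w 0.345 f [-0.2 -1.3 -0.1]
(0.47, 0.2, 0.24, 172) -> [ 0.59 -1.7  -2.69] [ -0.     0.   -10.48]
```

```bash
python3 -m pendant '[[0.45,1.27,-0.5,0,0,-5.02,-0.3],[0.45,1.27,-1.2,0,0,-5.02,-0.3],[0.45,1.27,-1.9,0,0,-5.02,-0.3],[0.45,1.27,-2.3,0,0,-5.02,-0.3],[0.45,1.27,-2.3,0,0,-5.02,-0.3],[0.45,1.27,-2.3,0,0,-5.02,-0.3],[0.45,1.27,-2.3,0,0,-5.02,-0.3],[0.45,1.27,-2.3,0,0,-5.02,-0.3],[0.45,1.27,-2.3,0,0,-5.02,-0.3],[0.45,1.27,-2.3,0,0,-5.02,-0.3]]'; python3 - <<'E'
from look import *
plan((.503,.279,.22,172))
cal,im,hsv,d=stand('w6')
for t,z in(('red_knob',.098),('red_hinge',.082),('red_post_tip',.073),('red_roll',.028),('red_stand',0)):
    for r in manip.tip_of(t,'wrist')[:2]: print(t,round(r['p'],2),np.round(r['pixel'],1),onz('wrist',r['pixel'],z,cal))
E
```

```text
clock: 11.65
position: [0.6188, 0.1882, 0.2202]
ee_rot: [0.436, 0.9, -0.0, 0.0]
ft_force: [0.1, -0.7, 0.8]
grip_width: 0.348
grasp_force: 0.0
clock 11.65 tcp [0.6188 0.1882 0.2202] yaw 128.3 w 0.348 f [ 0.1 -0.7  0.8]
(0.503, 0.279, 0.22, 172) -> [ 2.86 -0.69  0.  ] [-0.    0.   -5.46]
red_knob 0.92 [299.1 203.2] [0.6074 0.1747 0.098 ]
red_hinge 0.93 [522.4 145. ] [0.7462 0.3559 0.082 ]
red_hinge 0.89 [331.5  80.1] [0.5647 0.2732 0.082 ]
red_post_tip 0.83 [467.1 131.1] [0.6919 0.3232 0.073 ]
red_post_tip 0.78 [280.1  33.3] [0.5025 0.2802 0.073 ]
red_roll 0.83 [284.7  41. ] [0.5007 0.281  0.028 ]
red_stand 0.8 [290.8  48.4] [0.5056 0.2807 0.    ]
red_stand 0.58 [439.8 124.4] [0.6918 0.3233 0.    ]
```

That was my mistake. I repeated the previous call's offsets, but each call starts from a new origin. The tool moved sideways as it lifted and carried the keeper on to about 2.1 rad. The hinge and post readings show the stand hasn't moved, so I'll measure the knob and bring the keeper back to a quarter turn.

```bash
python3 - <<'E'
from look import *
cal,im,hsv,d=stand('w7')
red=((hsv[...,0]<8)|(hsv[...,0]>172))&(hsv[...,1]>150)&(hsv[...,2]>80)
n,l,st,ce=cv2.connectedComponentsWithStats(red.astype(np.uint8))
for i in range(1,n):
    if st[i,4]>60: print(st[i],ce[i],'z105',onz('wrist',ce[i],.105,cal))
k=onz('wrist',manip.tip_of('red_knob','wrist')[0]['pixel'],.098,cal); v=k[:2]-[.5627,.272]
th=np.degrees(np.arctan2(v[1],v[0]))%360; print(k,np.hypot(*v),th)
h=np.array([.5627,.272]); p=h+.105*np.array([np.cos(np.radians(th)),np.sin(np.radians(th))])
plan((*p,.22,th-180),(*p,.105,th-180))
E
```

```text
[ 522    0   81   52 1586] [573.4981  23.966 ] z105 [0.7014 0.4912 0.105 ]
[254  10  59  59 807] [286.5093  42.404 ] z105 [0.5189 0.274  0.105 ]
[260  15  48  45 405] [283.1975  37.042 ] z105 [0.5141 0.276  0.105 ]
[265  20  37  35 218] [282.6376  35.9174] z105 [0.5132 0.2764 0.105 ]
[423 116  24  18 264] [436.3523 123.9697] z105 [0.6522 0.3001 0.105 ]
[ 551  173   34   48 1236] [567.4927 196.6788] z105 [0.8213 0.3557 0.105 ]
[289 189  17  23 301] [297.2691 199.9169] z105 [0.6034 0.1782 0.105 ]
[ 484  215   74  120 4701] [521.2919 275.5509] z105 [0.8454 0.2587 0.105 ]
[ 557  223   33   44 1017] [573.4808 244.4199] z105 [0.8828 0.3305 0.105 ]
[451 294  35  31 698] [470.341  306.6304] z105 [0.8207 0.1957 0.105 ]
[0.6557 0.302  0.098 ] 0.09771956517321129 17.896942845329583
clock 12.05 tcp [0.6188 0.1882 0.2203] yaw 128.31 w 0.349 f [-1.3  0.5  0. ]
(np.float64(0.6626191342393326), np.float64(0.30426711348822855), 0.22, np.float64(-162.1030571546704)) -> [1.28 2.13 0.01] [-0.   0.  -8.7]
(np.float64(0.6626191342393326), np.float64(0.30426711348822855), 0.105, np.float64(-162.1030571546704)) -> [1.28 2.13 2.31] [-0.   0.  -8.7]
```

View pics/w7.png

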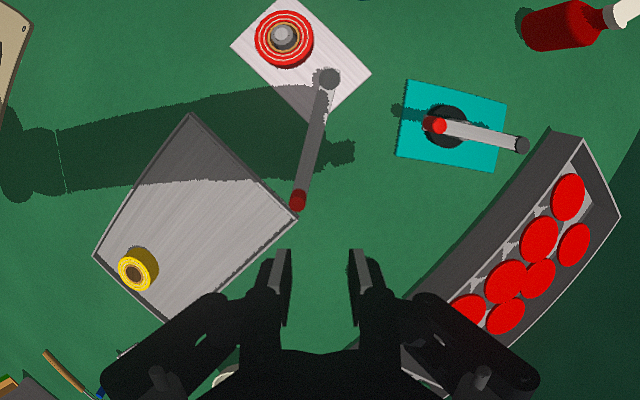

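The keeper is past a quarter turn, with its knob at (297,200). The stand is undisturbed, and the post at (284,38) is now uncovered.

```bash
python3 -c "
from h import *
plan((.605,.1762,.22,114),(.605,.1762,.105,114))"
```

```text
clock 12.05 tcp [0.6188 0.1882 0.2203] yaw 128.31 w 0.349 f [-1.3  0.5  0. ]
(0.605, 0.1762, 0.22, 114) -> [-0.02 -0.36  0.01] [0.   0.   1.79]
(0.605, 0.1762, 0.105, 114) -> [-0.02 -0.36  2.31] [0.   0.   1.79]
```

```bash
python3 -m pendant '[[-0.02,-0.2,0,0,0,1,-0.3],[-0.02,-0.36,0,0,0,1.79,-0.3],[-0.02,-0.36,0.5,0,0,1.79,-0.3],[-0.02,-0.36,1,0,0,1.79,-0.3],[-0.02,-0.36,1.4,0,0,1.79,-0.3],[-0.02,-0.36,1.8,0,0,1.79,-0.3],[-0.02,-0.36,2.1,0,0,1.79,-0.3],[-0.02,-0.36,2.3,0,0,1.79,-0.3],[-0.02,-0.36,2.3,0,0,1.79,-0.3],[-0.02,-0.36,2.3,0,0,1.79,-0.3]]'; python3 - <<'E'
from look import *
cal,im,hsv,d=stand('w8')
for r in manip.tip_of('red_knob','wrist')[:2]: print(round(r['p'],2),np.round(r['pixel'],1),onz('wrist',r['pixel'],.098,cal))
h=np.array([.5627,.272])
T=(290,286,282,278,274,270,266,262,259.5)
plan(*[(*(h+.105*np.array([np.cos(np.radians(t)),np.sin(np.radians(t))])),.105,t-180) for t in T])
E
```

```text
clock: 13.3
position: [0.6056, 0.1765, 0.106]
ee_rot: [0.545, 0.839, 0.0, 0.0]
ft_force: [0.5, -0.3, -0.3]
grip_width: 0.352
grasp_force: 0.0
0.77 [315.3 270.7] [0.6045 0.1748 0.098 ]
0.55 [513.3  91.9] [0.6554 0.3006 0.098 ]
clock 13.4 tcp [0.6056 0.1764 0.106 ] yaw 113.98 w 0.35 f [1.  0.3 1. ]
(np.float64(0.5986121150491952), np.float64(0.17333227481747965), 0.105, 110) -> [ 0.   -0.15  0.02] [0.01 0.   0.5 ]
(np.float64(0.5916419223607849), np.float64(0.17106752192647656), 0.105, 106) -> [ 0.02 -0.3   0.02] [0.01 0.   1.  ]
(np.float64(0.5845307275358648), np.float64(0.16929450192295042), 0.105, 102) -> [ 0.04 -0.44  0.02] [0.01 0.   1.5 ]
(np.float64(0.5773131756008069), np.float64(0.16802185278213513), 0.105, 98) -> [ 0.08 -0.59  0.02] [0.01 0.   2.  ]
(np.float64(0.5700244297431332), np.float64(0.16725577472271846), 0.105, 94) -> [ 0.12 -0.73  0.02] [0.01 0.   2.5 ]
(np.float64(0.5627), np.float64(0.16700000000000004), 0.105, 90) -> [ 0.18 -0.86  0.02] [0.01 0.   3.  ]
(np.float64(0.5553755702568668), np.float64(0.16725577472271846), 0.105, 86) -> [ 0.24 -0.99  0.02] [ 0.01 -0.    3.5 ]
(np.float64(0.5480868243991931), np.float64(0.16802185278213516), 0.105, 82) -> [ 0.31 -1.12  0.02] [ 0.01 -0.    4.  ]
(np.float64(0.5435652698233244), np.float64(0.1687582347057848), 0.105, 79.5) -> [ 0.36 -1.2   0.02] [ 0.01 -0.    4.31]
```

```bash
python3 -m pendant '[[0,-0.15,0,0,0,0.5,-0.3],[0.02,-0.3,0,0,0,1,-0.3],[0.04,-0.44,0,0,0,1.5,-0.3],[0.08,-0.59,0,0,0,2,-0.3],[0.12,-0.73,0,0,0,2.5,-0.3],[0.18,-0.86,0,0,0,3,-0.3],[0.24,-0.99,0,0,0,3.5,-0.3],[0.31,-1.12,0,0,0,4,-0.3],[0.36,-1.2,0,0,0,4.3,-0.3],[0.32,-1.1,0,0,0,4.3,-0.3]]'; python3 - <<'E'
from look import *
cal,im,hsv,d=stand('w9')
for r in manip.tip_of('red_knob','wrist')[:2]: print(round(r['p'],2),np.round(r['pixel'],1),onz('wrist',r['pixel'],.098,cal))
for r in manip.tip_of('red_hinge','wrist')[:2]: print(round(r['p'],2),np.round(r['pixel'],1),onz('wrist',r['pixel'],.082,cal))
E
```

```text
clock: 14.65
position: [0.5486, 0.1686, 0.1059]
ee_rot: [0.768, 0.64, 0.0, 0.001]
ft_force: [-0.3, 0.1, 0.7]
grip_width: 0.35
grasp_force: 0.0
0.97 [325.4 269.8] [0.5522 0.1678 0.098 ]
0.64 [308.3  53.7] [0.563  0.2734 0.082 ]
```

```bash
python3 -m pendant '[[0,0,-0.3,0,0,0,-0.3],[0,0,-0.8,0,0,0,-0.3],[0,0,-1.5,0,0,0,-0.3],[0,0,-2.3,0,0,0,-0.3],[0,0,-2.3,0,0,-1.2,0.5],[0,0,-2.3,0,0,-2.4,1],[0,0,-2.3,0,0,-3.6,1],[0,0,-2.3,0,0,-4.8,1],[0,0,-2.3,0,0,-6,1],[0,0,-2.3,0,0,-6,1]]'; python3 -c "
from h import *
plan((.503,.2795,.22,172))"
```

```text
clock: 16.05
position: [0.5486, 0.1686, 0.221]
ee_rot: [0.442, 0.897, 0.0, -0.0]
ft_force: [0.1, 0.3, -0.2]
grip_width: 0.999
grasp_force: 0.0
clock 16.05 tcp [0.5486 0.1686 0.221 ] yaw 127.55 w 0.999 f [ 0.1  0.3 -0.2]
(0.503, 0.2795, 0.22, 172) -> [2.31 0.63 0.02] [ 0.   -0.   -5.56]
```

```bash
python3 -m pendant '[[0.5,0.1,0,0,0,-1.2,1],[1,0.2,0,0,0,-2.4,1],[1.5,0.4,0,0,0,-3.6,1],[2,0.55,0,0,0,-4.8,1],[2.3,0.63,0,0,0,-5.56,1],[2.3,0.63,0,0,0,-5.56,1],[2.3,0.63,0,0,0,-5.56,1],[2.3,0.63,0,0,0,-5.56,1],[2.3,0.63,0,0,0,-5.56,1],[2.3,0.63,0,0,0,-5.56,1]]'; python3 - <<'E'
from look import *
plan()
cal,im,hsv,d=stand('w10')
for t,z in(('red_knob',.098),('red_hinge',.082),('red_post_tip',.073),('red_roll',.028),('red_stand',0)):
    for r in manip.tip_of(t,'wrist')[:2]: print(t,round(r['p'],2),np.round(r['pixel'],1),onz('wrist',r['pixel'],z,cal))
E
```

```text
clock: 17.3
position: [0.5035, 0.2786, 0.2203]
ee_rot: [0.07, 0.998, -0.0, 0.0]
ft_force: [0.1, 0.1, -1.0]
grip_width: 1.003
grasp_force: 0.0
clock 17.3 tcp [0.5035 0.2786 0.2203] yaw 172.01 w 1.003 f [ 0.1  0.1 -1. ]
red_knob 0.94 [360.2 327.7] [0.6511 0.3011 0.098 ]
red_knob 0.89 [214.2 260.6] [0.5507 0.1693 0.098 ]
red_hinge 0.9 [324.  252.1] [0.5624 0.2744 0.082 ]
red_hinge 0.66 [405.7 365.7] [0.7474 0.3565 0.082 ]
red_post_tip 0.89 [375.9 338.4] [0.6956 0.32   0.073 ]
red_post_tip 0.61 [319.3 189.7] [0.5022 0.2782 0.073 ]
red_roll 0.66 [319.5 178.8] [0.5032 0.2782 0.028 ]
red_roll 0.57 [420.1 169.3] [0.5069 0.3889 0.028 ]
red_stand 0.98 [369.8 303.1] [ 0.6959  0.3223 -0.    ]
red_stand 0.82 [323.1 174.6] [0.5058 0.2821 0.    ]
```

View pics/w10.png

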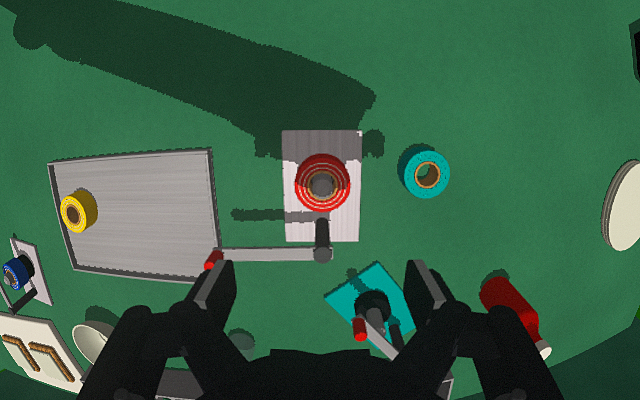

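The view shows the red roll and post at (322,186), centred below the jaws. The keeper points aside with its knob at (213,260). The turquoise roll at (424,175) is clear of the fingers.

```bash
python3 - <<'E'
from look import *
cal,im,hsv,d=stand('w11')
red=((hsv[...,0]<8)|(hsv[...,0]>172))&(hsv[...,1]>120)&(hsv[...,2]>60)
red[:140]=0; red[225:]=0; red[:,:285]=0; red[:,360:]=0
ys,xs=np.where(red); P=cv2.findContours(red.astype(np.uint8),0,1)[0]
P=np.vstack([c for c in P])[:,0]; hull=cv2.convexHull(P)[:,0]
top=np.array([onz('wrist',p,.058,cal)[:2] for p in hull])*1000
print('n',red.sum(),'minEnc',cv2.minEnclosingCircle(top.astype(np.float32)),'min/max',top.min(0),top.max(0))
# plate
pl=(hsv[...,1]<45)&(hsv[...,2]>120); pl[:125]=0; pl[243:]=0; pl[:,:278]=0; pl[:,365:]=0
n,l,st,ce=cv2.connectedComponentsWithStats(pl.astype(np.uint8)); Q=np.vstack([pts_world(l==i,.008,cal) for i in range(1,n) if st[i,4]>60])*1000
print('plate',cv2.minAreaRect(Q.astype(np.float32)))
plan((.503,.279,.05,172))
E
```

```text
n 1569 minEnc ((500.5312805175781, 281.2566833496094), 29.647111892700195) min/max [470.9618 253.8411] [529.9545 307.715 ]
plate ((535.86669921875, 275.93951416015625), (89.50084686279297, 101.0460433959961), 82.66659545898438)
clock 17.65 tcp [0.5033 0.2789 0.2203] yaw 172.07 w 1.001 f [ 0.1 -0.4  0.5]
(0.503, 0.279, 0.05, 172) -> [0.01 0.   3.41] [-0.    0.    0.01]
```

```bash
python3 -m pendant '[[0.02,0.02,0.5,0,0,0,1],[0.02,0.02,1,0,0,0,1],[0.02,0.02,1.5,0,0,0,1],[0.02,0.02,2,0,0,0,1],[0.02,0.02,2.4,0,0,0,1],[0.02,0.02,2.8,0,0,0,1],[0.02,0.02,3.1,0,0,0,1],[0.02,0.02,3.4,0,0,0,1],[0.02,0.02,3.6,0,0,0,1],[0.02,0.02,3.6,0,0,0,1]]' 20 && python3 -m pendant '[[0,0,0,0,0,0,0.9],[0,0,0,0,0,0,0.8],[0,0,0,0,0,0,0.7],[0,0,0,0,0,0,0.6],[0,0,0,0,0,0,0.5],[0,0,0,0,0,0,0.4],[0,0,0,0,0,0,0.3],[0,0,0,0,0,0,0.25],[0,0,0,0,0,0,0.2],[0,0,0,0,0,0,0.2]]' 20; python3 -c "
from h import *
plan()"
```

```text
clock: 18.9
position: [0.5022, 0.2798, 0.0397]
ee_rot: [0.069, 0.998, -0.0, -0.0]
ft_force: [-0.3, 0.3, -0.1]
grip_width: 1.001
grasp_force: 0.0
clock: 20.15
position: [0.5026, 0.2801, 0.0405]
ee_rot: [0.069, 0.998, 0.0, 0.0]
ft_force: [-1.2, -0.3, 3.8]
grip_width: 0.642
grasp_force: 21.5
clock 20.15 tcp [0.5026 0.2801 0.0405] yaw 172.07 w 0.642 f [-1.2 -0.3  3.8]
```

```bash
python3 -m pendant '[[0,0,-0.05,0,0,0,0],[0,0,-0.15,0,0,0,0],[0,0,-0.3,0,0,0,0],[0,0,-0.45,0,0,0,0],[0,0,-0.6,0,0,0,0],[0,0,-0.75,0,0,0,0],[0,0,-0.95,0,0,0,0],[0,0,-1.15,0,0,0,0],[0,0,-1.4,0,0,0,0],[0,0,-1.6,0,0,0,0]]'; python3 - <<'E'
from look import *
plan()
cal,im,hsv,d=stand('w12')
for t,z in(('red_hinge',.082),('red_post_tip',.073),('red_knob',.098),('tray_free',.004),('tray',0)):
    for r in manip.tip_of(t,'wrist')[:2]: print(t,round(r['p'],2),np.round(r['pixel'],1),onz('wrist',r['pixel'],z,cal))
E
```

```text
clock: 21.4
position: [0.5026, 0.28, 0.1213]
ee_rot: [0.069, 0.998, 0.0, 0.0]
ft_force: [-0.1, 0.8, -0.5]
grip_width: 0.642
grasp_force: 21.3
clock 21.4 tcp [0.5026 0.28   0.1213] yaw 172.06 w 0.642 f [-0.1  0.8 -0.5]
tray_free 0.68 [129.8 254.7] [0.5333 0.0766 0.004 ]
tray 0.96 [ 82.2 248.9] [0.5233 0.0009 0.    ]
```

View pics/w12.png

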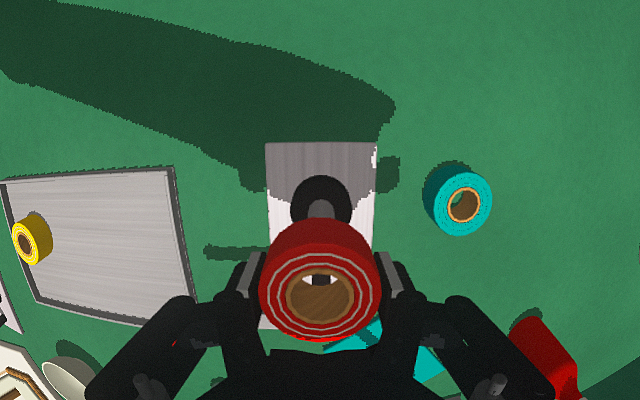

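The roll is clear of the post and held level, and the black boss and post tip show bare at (320,200). Next I'll lift over the knob and carry it to the tray.

```bash
python3 -c "
from h import *
plan((.5026,.28,.2,172),(.531,.075,.2,173),(.531,.075,.03,173))"
```

```text
clock 21.7 tcp [0.5023 0.2798 0.1199] yaw 172.07 w 0.642 f [-0.8  0.5 -0.7]
(0.5026, 0.28, 0.2, 172) -> [-0.   0.  -1.6] [-0.   -0.    0.01]
(0.531, 0.075, 0.2, 173) -> [-1.13 -3.98 -1.6 ] [-0.   -0.   -0.12]
(0.531, 0.075, 0.03, 173) -> [-1.13 -3.98  1.8 ] [-0.   -0.   -0.12]
```

```bash
python3 -m pendant '[[0,0,-0.6,0,0,0,0],[0,0,-1.2,0,0,0,0],[0,0,-1.6,0,0,0,0],[-0.1,-0.5,-1.6,0,0,0,0],[-0.3,-1.2,-1.6,0,0,0,0],[-0.5,-2,-1.6,0,0,0,0],[-0.75,-2.8,-1.6,0,0,0,0],[-1,-3.5,-1.6,0,0,0,0],[-1.13,-3.98,-1.6,0,0,-0.1,0],[-1.13,-3.98,-1.6,0,0,-0.1,0]]'; python3 - <<'E'
from look import *
cal,im,hsv,d=stand('w13')
for t,z in(('tray_free',.004),('tray',0)):
    for r in manip.tip_of(t,'wrist')[:2]: print(t,round(r['p'],2),np.round(r['pixel'],1),onz('wrist',r['pixel'],z,cal))
    manip.camera('scene')
plan((.531,.075,.03,173),(.531,.075,.0165,173))
E
```

```text
clock: 22.95
position: [0.5313, 0.0727, 0.1997]
ee_rot: [0.064, 0.998, -0.0, -0.0]
ft_force: [-0.3, -0.4, 0.0]
grip_width: 0.638
grasp_force: 21.6
tray 0.72 [257.1 178.3] [0.5229 0.0038 0.    ]
clock 23.2 tcp [0.5307 0.0763 0.2004] yaw 172.97 w 0.642 f [ 0.4 -0.3 -0. ]
(0.531, 0.075, 0.03, 173) -> [-0.01 -0.03  3.41] [ 0.  0. -0.]
(0.531, 0.075, 0.0165, 173) -> [-0.01 -0.03  3.68] [ 0.  0. -0.]
```

View pics/w13.png

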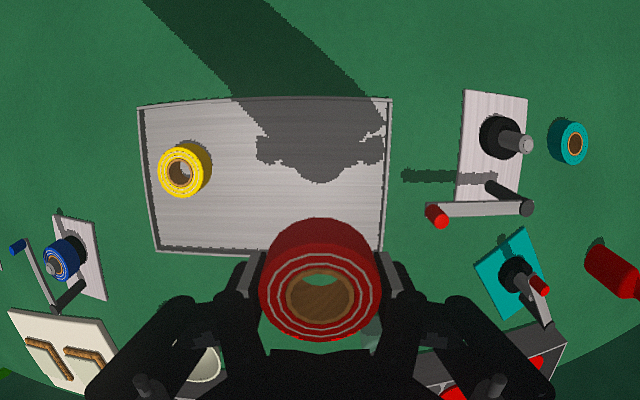

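The roll hangs level over the tray's free half. The stand at (495,150) is upright with its keeper open. I'll descend in steps.

```bash
python3 -m pendant '[[0,-0.03,0.5,0,0,0,0],[0,-0.03,1,0,0,0,0],[0,-0.03,1.6,0,0,0,0],[0,-0.03,2.2,0,0,0,0],[0,-0.03,2.7,0,0,0,0],[0,-0.03,3.1,0,0,0,0],[0,-0.03,3.35,0,0,0,0],[0,-0.03,3.5,0,0,0,0],[0,-0.03,3.58,0,0,0,0],[0,-0.03,3.58,0,0,0,0]]'; python3 -c "
from h import *
plan((.531,.075,.0165,173))"
```

```text
clock: 24.45
position: [0.531, 0.0736, 0.0215]
ee_rot: [0.062, 0.998, -0.0, 0.0]
ft_force: [-0.4, 0.3, -0.9]
grip_width: 0.638
grasp_force: 21.6
clock 24.45 tcp [0.531  0.0736 0.0215] yaw 172.86 w 0.638 f [-0.4  0.3 -0.9]
(0.531, 0.075, 0.0165, 173) -> [0.   0.03 0.1 ] [-0.    0.   -0.02]
```

```bash
python3 -m pendant '[[0,0,0.01,0,0,0,0],[0,0,0.02,0,0,0,0],[0,0,0.03,0,0,0,0],[0,0,0.04,0,0,0,0],[0,0,0.05,0,0,0,0],[0,0,0.06,0,0,0,0],[0,0,0.065,0,0,0,0],[0,0,0.07,0,0,0,0],[0,0,0.07,0,0,0,0],[0,0,0.07,0,0,0,0]]'; python3 -c "
from h import *
plan((.531,.075,.0165,173))"
```

```text
clock: 25.7
position: [0.5308, 0.0736, 0.0178]
ee_rot: [0.062, 0.998, -0.0, 0.0]
ft_force: [0.0, 0.1, -1.4]
grip_width: 0.639
grasp_force: 21.6
clock 25.7 tcp [0.5308 0.0736 0.0178] yaw 172.87 w 0.639 f [ 0.   0.1 -1.4]
(0.531, 0.075, 0.0165, 173) -> [-0.    0.03  0.03] [-0.    0.   -0.02]
```

```bash
python3 -m pendant '[[0,0,0.005,0,0,0,0],[0,0,0.01,0,0,0,0],[0,0,0.015,0,0,0,0],[0,0,0.02,0,0,0,0],[0,0,0.025,0,0,0,0],[0,0,0.03,0,0,0,0],[0,0,0.03,0,0,0,0],[0,0,0.03,0,0,0,0],[0,0,0.03,0,0,0,0],[0,0,0.03,0,0,0,0]]'; python3 -c "
from h import *
plan((.531,.075,.0165,173))"
```

```text
clock: 26.95
position: [0.5308, 0.0735, 0.0164]
ee_rot: [0.062, 0.998, -0.0, 0.0]
ft_force: [-2.4, -1.5, 5.4]
grip_width: 0.641
grasp_force: 22.0
clock 26.95 tcp [0.5308 0.0735 0.0164] yaw 172.87 w 0.641 f [-2.4 -1.5  5.4]
(0.531, 0.075, 0.0165, 173) -> [-0.    0.03 -0.  ] [-0.    0.   -0.02]
```

That's light contact at the expected height, so I'll release and then lift.

```bash
python3 -m pendant '[[0,0,0,0,0,0,0.3],[0,0,0,0,0,0,0.35],[0,0,0,0,0,0,0.4],[0,0,0,0,0,0,0.5],[0,0,0,0,0,0,0.6],[0,0,0,0,0,0,0.7],[0,0,0,0,0,0,0.7],[0,0,0,0,0,0,0.7],[0,0,0,0,0,0,0.7],[0,0,0,0,0,0,0.7]]' && python3 -m pendant '[[0,0,-0.1,0,0,0,0.7],[0,0,-0.3,0,0,0,0.7],[0,0,-0.6,0,0,0,0.7],[0,0,-1,0,0,0,0.7],[0,0,-1.5,0,0,0,0.7],[0,0,-2.2,0,0,0,0.7],[0,0,-3,0,0,0,0.7],[0,0,-3.7,0,0,0,0.7],[0,0,-4,0,0,0,0.7],[0,0,-4,0,0,0,0.7]]'; python3 - <<'E'
from look import *
plan()
cal,im,hsv,d=stand('w14')
for t,z in(('red_knob',.098),('red_hinge',.082),('red_post_tip',.073),('red_roll',.004),('yellow_roll',.004),('red_stand',0),('tray_free',.004)):
    for r in manip.tip_of(t,'wrist')[:2]: print(t,round(r['p'],2),np.round(r['pixel'],1),onz('wrist',r['pixel'],z,cal))
E
```

```text
clock: 28.2
position: [0.5308, 0.0735, 0.0163]
ee_rot: [0.062, 0.998, -0.0, 0.0]
ft_force: [0.2, 0.5, -0.1]
grip_width: 0.854
grasp_force: 0.0
clock: 29.45
position: [0.531, 0.0735, 0.2171]
ee_rot: [0.062, 0.998, -0.0, 0.001]
ft_force: [0.1, 0.4, 0.1]
grip_width: 0.844
grasp_force: 0.0
clock 29.45 tcp [0.531  0.0735 0.2171] yaw 172.85 w 0.844 f [0.1 0.4 0.1]
red_knob 0.75 [430.  207.7] [0.55   0.1694 0.098 ]
red_knob 0.65 [532.5 275.6] [0.6505 0.3031 0.098 ]
red_hinge 0.88 [543.1 320.1] [0.7497 0.3613 0.082 ]
red_hinge 0.59 [514.  200.1] [0.5607 0.272  0.082 ]
red_post_tip 0.84 [518.4 143.2] [0.5033 0.2808 0.073 ]
red_post_tip 0.73 [524.9 292. ] [0.6944 0.3184 0.073 ]
red_roll 0.77 [318.8 173.3] [0.5298 0.0725 0.004 ]
yellow_roll 0.65 [196.2 163.1] [ 0.4976 -0.0695  0.004 ]
red_stand 0.96 [484.6 131.2] [0.4997 0.2803 0.    ]
red_stand 0.95 [501.8 264.2] [0.6938 0.3224 0.    ]
tray_free 0.73 [323.  176.5] [0.5341 0.0768 0.004 ]
```

View pics/w14.png

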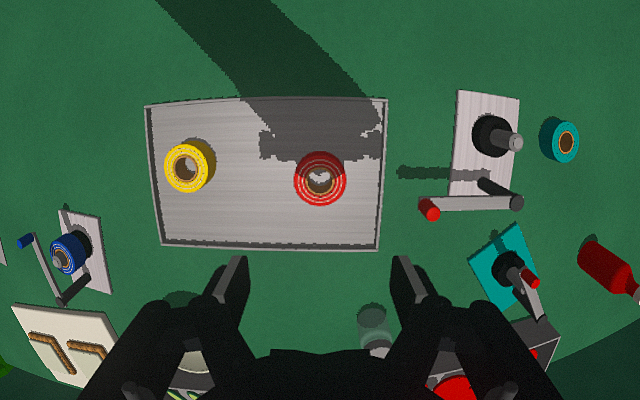

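The red roll lies flat on the tray's free half at (320,179). The keeper is open, with its knob at (429,210), the red stand hasn't moved, and the blue stand and the yellow roll are untouched.

```bash
python3 -c "
from workcell import manip
print(manip.hand_in())"
```

```text
the job is handed in; nothing more can be done
None
```

The red roll lies flat on the tray's free half, the stand didn't move and its keeper is open about a quarter turn; while lifting off I accidentally pushed the keeper on to about 2.1 rad, and swung it back before taking the roll. The job is handed in.

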